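Cull the faulty boots from the drying board

ROBOT

A 6-joint arm with a two-finger parallel gripper is mounted at the origin on the work surface. World frame = base frame: x ahead of the robot, y to its left, z up, the work surface at z = 0. Lengths are in m, angles in rad, forces in N, time in s.
With the tool pointing down it reaches from about 0.25 to 0.8 m from the base axis. Payload 8.5 kg.
Tool frame: the origin (TCP) lies on the front face of the gripper's body, between the roots of the fingers; the fingertips stand 73 mm ahead of it and the grasp point (between the pads) lies 54 mm ahead of it; z points along the fingers, x is the direction in which the jaws open and shut, and the axes are right-handed (so a half turn about z gives the same grasp; the last joint's range is limited). The gripper opens to 85 mm and grips with 20 to 120 N. Pads are 22 mm wide; open, the fingers measure 114 mm over their backs; the gripper's body (76 mm by 85 mm) begins 54 mm behind the grasp point. The pads swing forward as they close: fully open they stand 13 mm farther back than shut.
Start: joints at [-1.178, 0.238, -0.013, 1.319, 0, 1.571], TCP at [0.201, -0.485, 0.304] pointing down, gripper open.
Joint ranges: [-2.66, 2.66], [-1.03, 1.9], [-1.14, 1.46], [-1.82, 2.27], [-1.45, 1.34], [-3.14, 3.14]. Speed limits (rad/s): [2.22, 2.22, 2.79, 3.14, 3.14, 3.14].

INTERFACE

Orientations are given as a unit quaternion [w, x, y, z].
In Python, from plant import observe, imaging, job_done gives the robot as it stands.
- The arm moves only by the tool play_rows, never from a script. Its argument "deltas" is text: rows parted by semicolons, each of 7 numbers parted by spaces: the shift along the tool's x, y, z in m, then the turn, a rotation vector about the tool's x, y, z in rad, then the finger opening in m, from 0 to 0.0854. In form: tx ty tz ax ay az fingers; .... A call has 1 to 12 rows; each row shifts and turns the pose as measured when the row begins, along the tool's axes as they then stand; what a row does not reach is not made up. A row lasts 1/8 s, in which the tool goes at most 62.5 mm and 10.7 degrees, less where a joint would pass 70% of its speed; a pose out of reach is approached as far as the arm can. A call is refused whole if a number of a shift passes 0.0625 or a number of a turn 0.188, either way. A call with a gripper value outside its range is refused whole. The fingers move at their own pace and stop on an object; "newtons" is the grip in N (left out, the last holds). Time passes only in rows, so rows that do not move let the fingers close. It gives the time, the measured TCP pose, the force and the opening at its end, in the units of the state.
- observe(): the state, without advancing time (a new reading comes with each control period).
- imaging.capture(name): name is "scene" or "top" or "wrist"; returns (picture, depth): 420x560x3 uint8, blue, green, red; 420x560 float32, m along the optical axis (not along the pixel's ray), 0 where there is no reading.
- imaging.get_calibration(name): a dict with "fx", "fy", "cx", "cy" (pixels), "R" (3x3) and "t" (3): a world point X has camera coordinates R X + t; the wrist camera has in their place "mount" (4x4, takes a point from camera to tool coordinates, whose origin is the TCP and whose axes are the tool frame's). Camera axes: x right, y down, z forward; pixel columns grow to the right and rows downward; lengths in m; the calibration is good to about 2 mm. The wrist camera is an equidistant fisheye: a pixel r from the principal point sees the ray r / f radians off the axis. A picture is of the moment at which its call begins: read the wrist's pose just before it. get_calibration takes no time and is no camera call.
- job_done(): hands the job in, once; it reports no verdict.
The state is a dict: "time": time; "joint_pos": joint angles; "qvel": joint speeds; "tau": joint torques, N m; "eef_pos": TCP position; "orientation": TCP orientation; "wrist_force": force on the tool from outside, world axes, zero at the start; "moment": the same for the moment, N m; "grip_width": opening from 0.0 (shut) to 1.0 (fully open).
Only numpy, scipy, OpenCV 4.12 (cv2) and the standard library are available. Lean on these libraries where they do the work, as an engineer would, in place of code of your own. Each camera call takes 0.05 s, during which the arm holds its last target. There are 200 camera calls.

TASK

Six red-painted wooden boots stand on the drying board; one of them is too short and one has lost its toe. Move these two faulty boots into the white reject tray and leave both standing upright on its floor. Leave the four sound boots standing where they are, and do not disturb the things around.

Things in the scene. Friction and masses are not known exactly. Their poses are not given: they have to be found in the camera images.
- boot_short: faulty red boot, too short: only 85 mm tall where the sound ones are 120 mm; otherwise the same, with a full toe. Origin: centre of the leg's underside. z up the leg, x from heel to toe. Leg: upright cylinder 34 mm in diameter from 38 mm up to its top at 85 mm. Foot 48 mm wide, 38 mm high, from 24 mm behind the leg's axis to 62 mm ahead. About 120 g
- boot_toeless: faulty red boot, its toe broken off: 120 mm tall like the sound ones, but its foot is only a 48 mm round heel, 38 mm high, with a bare wood break at the front. Origin: centre of the underside, on the leg's axis. z up the leg, x from heel to the missing toe. Leg 34 mm in diameter. About 120 g
- board: drying board of two brown planks, 250 x 320 mm (its x, y), top 20 mm above the bench, fixed; six boots stand on it in two rows of three, about 105 mm apart. Origin: centre of its underside
- tray: low white plastic reject tray, 260 x 190 mm outside (its x, y), walls 5 mm thick and 40 mm high, inner floor 5 mm above the bench, empty, fixed. Origin: centre of its underside
- tin: blue and red paint tin, 90 mm in diameter, 100 mm high, bystander. Origin: centre of its underside
- brush: paint brush lying on the bench, about 200 mm long along its x, bystander. Origin: middle of its underside
- sander: cork and rubber sanding block, 100 x 60 x 42 mm, bystander. Origin: centre of its underside
- jar: amber jar with a black cap, 64 mm in diameter, 80 mm high, bystander. Origin: centre of its underside
- boot_1: sound red boot: 120 mm tall, with its full toe. Origin: centre of the leg's underside (standing on the board, z = 0.020). z up the leg, x from heel to toe. Leg: upright cylinder 34 mm in diameter from 38 mm up to the top (37 mm over a thin cuff at the top). Foot: 48 mm wide, 38 mm high, from 24 mm behind the leg's axis to 62 mm ahead of it. About 120 g
- boot_2: sound red boot: 120 mm tall, with its full toe. Origin: centre of the leg's underside (standing on the board, z = 0.020). z up the leg, x from heel to toe. Leg: upright cylinder 34 mm in diameter from 38 mm up to the top (37 mm over a thin cuff at the top). Foot: 48 mm wide, 38 mm high, from 24 mm behind the leg's axis to 62 mm ahead of it. About 120 g
- boot_3: sound red boot: 120 mm tall, with its full toe. Origin: centre of the leg's underside (standing on the board, z = 0.020). z up the leg, x from heel to toe. Leg: upright cylinder 34 mm in diameter from 38 mm up to the top (37 mm over a thin cuff at the top). Foot: 48 mm wide, 38 mm high, from 24 mm behind the leg's axis to 62 mm ahead of it. About 120 g
- boot_4: sound red boot: 120 mm tall, with its full toe. Origin: centre of the leg's underside (standing on the board, z = 0.020). z up the leg, x from heel to toe. Leg: upright cylinder 34 mm in diameter from 38 mm up to the top (37 mm over a thin cuff at the top). Foot: 48 mm wide, 38 mm high, from 24 mm behind the leg's axis to 62 mm ahead of it. About 120 g
Things that resemble listed ones, but are neither listed nor needed, are in the scene too. Leave any blue look-alike of the boot_toeless alone. What is shaped like the boot_3 but green is not meant.

How it is judged:
At the end, for the whole second after the job is handed in: Both faulty boots (the short one and the toeless one) stand on the tray's floor, inside its walls, within 0.15 rad of upright, released and at rest; the four sound boots stand on the board within 30 mm of where they were and within 0.15 rad of upright, at rest (x of boot_short in the frame of tray between -0.12 and 0.12 m and y of boot_short in the frame of tray between -0.085 and 0.085 m and z of each of boot_short, boot_toeless in the frame of tray below 0.015 m and angle between each of boot_short, boot_toeless, boot_1, boot_2, boot_3, boot_4's own z axis and vertical below 0.15 rad and linear speed of each of boot_short, boot_toeless, boot_1, boot_2, boot_3, boot_4 below 0.03 m/s and x of boot_toeless in the frame of tray between -0.12 and 0.12 m and y of boot_toeless in the frame of tray between -0.085 and 0.085 m and distance of each of boot_1, boot_2, boot_3, boot_4 from where it was at the start of the episode below 0.03 m); the robot touches nothing.
It fails at once if a sound boot is knocked over or lifted away (tilted over 0.5 rad or moved over 60 mm) (angle between any of boot_1, boot_2, boot_3, boot_4's own z axis and vertical above 0.5 rad or distance of any of boot_1, boot_2, boot_3, boot_4 from where it was at the start of the episode above 0.06 m).
It fails at once if a bystander (tin, brush, sanding block, jar) is moved more than 30 mm (distance of any of tin, brush, sander, jar from where it was at the start of the episode above 0.03 m).
It also fails if it takes over 64 s, if anything falls off the work surface, if the arm or the gripper's body presses on something with over 40 N, if the wrist force passes 120 N, or if a joint passes its speed limit or range.

## Working session

There is one attempt and no reset: what is moved stays moved. The work goes in short steps, Python scripts to look and compute and a tool call to move; the robot and the scene stay as the last step left them, time stands still between calls to the robot, and variables do not carry over. Pictures are saved under pics/ and viewed, about 8 in all and at most 12, crops included, and the job is handed in when it is done.

Besides the shell and the picture viewer there is one more tool, called after "Emit:" as a command line: name --argument value ..., lists and objects as JSON in quotes. play_rows: Moves the arm, as the interface text tells. Its arguments: {"type":"object","properties":{"deltas":{"type":"string"},"newtons":{"type":"number"}},"required":["deltas"]}

```bash
mkdir -p pics; python3 - <<'E'
from plant import observe, imaging
import numpy as np, cv2
print(observe())
for n in ("scene","top"):
    p,d=imaging.capture(n); cv2.imwrite(f"pics/{n}0.png",p); np.savez(f"{n}0.npz",p=p,d=d)
    print(n,imaging.get_calibration(n))
print(imaging.get_calibration("wrist"))
E
```

```text
{'time': 0.0, 'joint_pos': array([-1.17801948e+00,  2.38778307e-01, -1.42489695e-02,  1.31917198e+00,
       -6.94327415e-07,  1.57078589e+00]), 'qvel': array([-0.00095697,  0.00065357, -0.00014161, -0.00084621,  0.00132014,
        0.00018345]), 'tau': array([-1.90006678e-03, -5.38773537e+01,  3.46441770e+01,  1.83297414e-02,
       -3.40117276e-05, -3.03567965e-06]), 'eef_pos': array([ 0.20083195, -0.48474502,  0.30328089]), 'orientation': array([-3.89403759e-04,  8.31493908e-01, -5.55533428e-01, -5.83451294e-04]), 'wrist_force': array([-0.32484311, -1.45502337, -0.39933025]), 'moment': array([ 0.04250535, -0.00288576,  0.02812219]), 'grip_width': 0.9977221522818666}
scene {'fx': 425.4215070182581, 'fy': 425.4215070182581, 'cx': 277.22588720358846, 'cy': 206.06533651445233, 'R': array([[ 0.09447975,  0.99550091, -0.00717688],
       [ 0.71245293, -0.07264832, -0.69794917],
       [-0.69533043,  0.06082887, -0.71611134]]), 't': array([-0.03794321, -0.36825782,  1.7697011 ])}
top {'fx': 468.02548096767777, 'fy': 468.02548096767777, 'cx': 277.31640967328855, 'cy': 194.81284024242768, 'R': array([[-0.0120126 , -0.9999127 , -0.00550351],
       [-0.98417096,  0.01279637, -0.17675907],
       [ 0.17681407,  0.00329306, -0.98423876]]), 't': array([0.00397026, 0.57325739, 1.26031694])}
{'fx': 325.19226210127806, 'fy': 325.19226210127806, 'cx': 280.27355958877155, 'cy': 206.8449825245675, 'mount': array([[ 9.99999159e-01,  3.55261413e-04, -1.24759261e-03,
        -9.13246122e-04],
       [ 5.28763158e-05,  9.49803724e-01,  3.12846421e-01,
        -7.95348242e-02],
       [ 1.29611037e-03, -3.12846224e-01,  9.49802906e-01,
        -7.02207320e-02],
       [ 0.00000000e+00,  0.00000000e+00,  0.00000000e+00,
         1.00000000e+00]])}
```

View pics/top0.png

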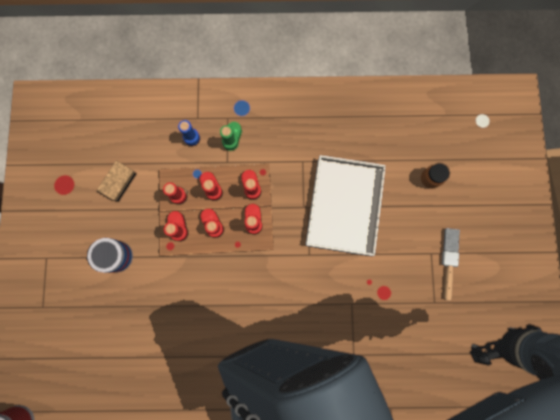

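View pics/scene0.png

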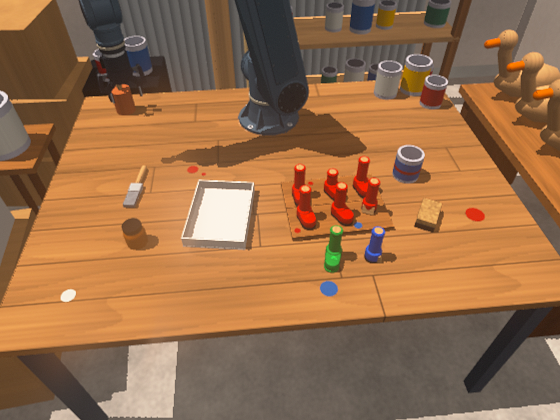

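The top view shows the board with six red boots around (215,210) and the tray around (345,205). In the scene view the short boot is at (332,182), in the row nearer the robot, in the middle. The toeless one is at (372,195), in the far row at +y, with a pale break. Next I'll measure the leg tops, toe directions and tray from depth.

```bash
cat > h.py <<'E'
import numpy as np, cv2
from plant import imaging
def cloud(n,d):
    c=imaging.get_calibration(n); v,u=np.mgrid[:420,:560]
    P=np.stack([(u-c["cx"])/c["fx"]*d,(v-c["cy"])/c["fy"]*d,d],-1)
    return (P-c["t"])@c["R"]
E
python3 - <<'E'
from h import *
for n in("top","scene"):
    z=np.load(f"{n}0.npz");p,d=z["p"],z["d"];X=cloud(n,d)
    print(n)
    hsv=cv2.cvtColor(p,cv2.COLOR_BGR2HSV)
    box=(X[...,0]>.38)&(X[...,0]<.72)&(X[...,1]>-.02)&(X[...,1]<.5)&(d>0)
    for name,lo,hi in(("legs",.068,.16),("tops",.097,.16)):
        k,l,s,c=cv2.connectedComponentsWithStats((box&(X[...,2]>lo)&(X[...,2]<hi)).astype(np.uint8))
        for i in range(1,k):
            if s[i,4]<15: continue
            q=X[l==i]; zt=np.percentile(q[:,2],95); t=q[q[:,2]>zt-.01]
            print(name,c[i].round(),s[i,4],"ztop",zt.round(3),"topc",t.mean(0).round(3),"mid",((t.min(0)+t.max(0))/2).round(3),"ext",np.ptp(t,0).round(3),p[l==i].mean(0).round())
    m=(hsv[...,1]<50)&(hsv[...,2]>150)&(X[...,2]>-.01)&(X[...,2]<.06)&(abs(X[...,1]+.1)<.25)&(X[...,0]>.3)&(X[...,0]<.75)
    k,l,s,c=cv2.connectedComponentsWithStats(m.astype(np.uint8));i=1+s[1:,4].argmax()
    w=X[(l==i)]; fl=w[w[:,2]<.015]; print("tray floor",cv2.minAreaRect(fl[:,:2].astype(np.float32)),np.median(fl[:,2]), "all",cv2.minAreaRect(w[:,:2].astype(np.float32)))
    cv2.imwrite(f"pics/{n}c.png",cv2.resize(p[150:270,140:300] if n=="top" else p[140:270,270:430],None,fx=5,fy=4.5,interpolation=cv2.INTER_CUBIC))
E
```

```text
top
legs [251. 185.] 195 ztop 0.144 topc [0.589 0.067 0.14 ] mid [0.589 0.067 0.14 ] ext [0.035 0.034 0.013] [ 74.  93. 183.]
legs [210. 186.] 208 ztop 0.143 topc [0.587 0.176 0.14 ] mid [0.587 0.177 0.14 ] ext [0.035 0.034 0.013] [ 70.  88. 178.]
legs [172. 190.] 229 ztop 0.144 topc [0.578 0.278 0.14 ] mid [0.578 0.279 0.14 ] ext [0.036 0.035 0.013] [ 68.  87. 171.]
legs [252. 222.] 185 ztop 0.144 topc [0.49  0.064 0.14 ] mid [0.491 0.064 0.141] ext [0.035 0.034 0.013] [ 79. 100. 196.]
legs [212. 226.] 164 ztop 0.109 topc [0.482 0.173 0.105] mid [0.483 0.173 0.105] ext [0.035 0.035 0.011] [ 81. 104. 197.]
legs [173. 229.] 221 ztop 0.144 topc [0.473 0.273 0.14 ] mid [0.473 0.274 0.14 ] ext [0.034 0.035 0.012] [ 71.  89. 179.]
legs [106. 253.] 928 ztop 0.105 topc [0.415 0.454 0.101] mid [0.417 0.454 0.102] ext [0.074 0.089 0.014] [117. 115. 118.]
tops [251. 184.] 174 ztop 0.144 topc [0.589 0.067 0.14 ] mid [0.589 0.067 0.14 ] ext [0.035 0.034 0.012] [ 79. 101. 192.]
tops [209. 185.] 176 ztop 0.143 topc [0.587 0.176 0.14 ] mid [0.587 0.177 0.14 ] ext [0.035 0.034 0.013] [ 77.  98. 189.
[... 1997 characters left out ...]
pc [0.486 0.171 0.104] mid [0.484 0.172 0.104] ext [0.035 0.036 0.011] [ 50.  94. 211.]
tops [373. 187.] 184 ztop 0.142 topc [0.583 0.276 0.139] mid [0.581 0.278 0.139] ext [0.041 0.037 0.012] [ 37.  68. 172.]
tops [341. 191.] 185 ztop 0.142 topc [0.592 0.175 0.139] mid [0.589 0.176 0.138] ext [0.034 0.034 0.012] [ 34.  66. 173.]
tops [305. 194.] 182 ztop 0.142 topc [0.593 0.066 0.139] mid [0.589 0.066 0.139] ext [0.038 0.035 0.014] [ 37.  70. 174.]
tray floor ((0.5329967737197876, -0.191138356924057), (0.1599016785621643, 0.22929918766021729), 80.15580749511719) 0.004778855858411576 all ((0.5489411354064941, -0.18892192840576172), (0.1696549504995346, 0.2599300146102905), 80.22708892822266)
```

View pics/topc.png

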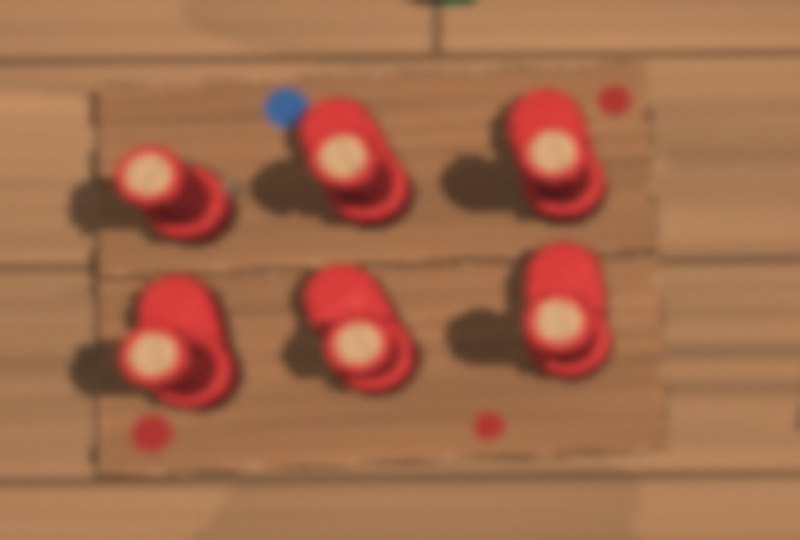

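View pics/scenec.png

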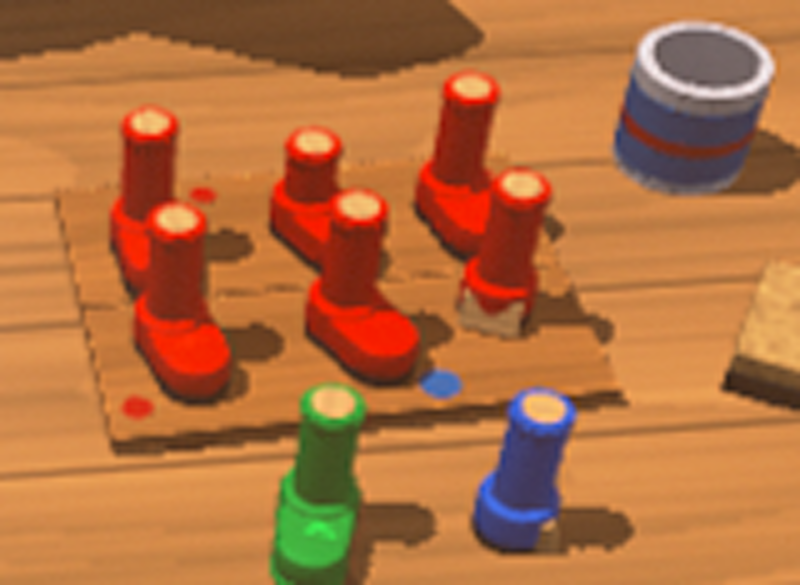

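The crops confirm it. The short boot is in the near middle position, with its leg at world (0.483, 0.172) and top at z 0.105. The toeless one, with its pale break, is at (0.580, 0.277). Both cameras agree to about 3 mm and the heights match. The tray centre is about (0.546, -0.193), with its long axis at about -10° from x. I'll swing towards the short boot.

Emit:
play_rows --deltas "-0.004 -0.0625 0 0 0 -0.119 0.07;-0.004 -0.0625 0 0 0 -0.119 0.07;-0.004 -0.0625 0 0 0 -0.119 0.07;-0.004 -0.0625 0 0 0 -0.119 0.07;-0.004 -0.0625 0 0 0 -0.119 0.07;-0.004 -0.0625 0 0 0 -0.119 0.07;-0.004 -0.0625 0 0 0 -0.119 0.07;-0.004 -0.0625 0 0 0 -0.119 0.07;-0.004 -0.0625 0 0 0 -0.119 0.07;-0.004 -0.0625 0 0 0 -0.119 0.07;-0.004 -0.0625 0 0 0 -0.119 0.07;-0.004 -0.0625 0 0 0 -0.119 0.07" --newtons 40

```text
time: 1.6
eef_pos: [0.4989, 0.1323, 0.299]
orientation: [-0.002, 0.99, 0.143, -0.002]
wrist_force: [1.5, -0.3, 0.0]
grip_width: 0.819
```

```bash
cat >> h.py <<'E'
from plant import observe
from scipy.spatial.transform import Rotation as Ro
def go(target,yaw=None):
    """print tool-frame shift and turn to a world TCP target, tool down with tool x at yaw"""
    s=observe();R=Ro.from_quat(np.roll(s["orientation"],-1));M=R.as_matrix()
    y=np.arctan2(M[1,0],M[0,0])
    print("t",round(s["time"],2),"tcp",s["eef_pos"].round(4),"yaw",y.round(3),"grip",round(s["grip_width"],3),"F",s["wrist_force"].round(1))
    yaw=y if yaw is None else yaw
    T=Ro.from_matrix(np.array([[np.cos(yaw),np.sin(yaw),0],[np.sin(yaw),-np.cos(yaw),0],[0,0,-1]]))
    print("shift",(M.T@(np.array(target)-s["eef_pos"])).round(4),"turn",(R.inv()*T).as_rotvec().round(3))
E
python3 -c "
from h import *
go([.483,.172,.29],.343)"
```

```text
t 1.6 tcp [0.4989 0.1323 0.299 ] yaw 0.287 grip 0.819 F [ 1.5 -0.3  0. ]
shift [-0.004  -0.0425  0.0092] turn [-0.004  0.004 -0.056]
```

Emit:
play_rows --deltas "-0.004 -0.0425 0.009 -0.004 0.004 -0.056 0.07;0 0 0 0 0 0 0.07;0 0 0 0 0 0 0.07"

```text
time: 1.98
eef_pos: [0.481, 0.1768, 0.2891]
orientation: [0.0, 0.985, 0.175, -0.001]
wrist_force: [0.7, -0.4, -0.8]
grip_width: 0.815
```

```bash
python3 - <<'E'
from h import *
go([.483,.172,.142],.343)
p,d=imaging.capture("wrist"); cv2.imwrite("pics/w1.png",p)
s=observe();c=imaging.get_calibration("wrist");R=Ro.from_quat(np.roll(s["orientation"],-1)).as_matrix()
v,u=np.mgrid[:420,:560];a=(u-c["cx"])/c["fx"];b=(v-c["cy"])/c["fy"];th=np.hypot(a,b)+1e-9
k=np.tan(th)/th; P=np.stack([a*k*d,b*k*d,d],-1); m=c["mount"]; P=P@m[:3,:3].T+m[:3,3]; X=P@R.T+s["eef_pos"]
msk=(d>0)&(np.hypot(X[...,0]-.483,X[...,1]-.172)<.035)&(X[...,2]>.095)&(X[...,2]<.12)
q=X[msk]; print(len(q),q.mean(0).round(4),((q.min(0)+q.max(0))/2).round(4),np.ptp(q,0).round(3))
E
```

```text
t 1.98 tcp [0.481  0.1768 0.2891] yaw 0.352 grip 0.815 F [ 0.7 -0.4 -0.8]
shift [0.0004 0.0052 0.1471] turn [-0.     0.001  0.009]
1455 [0.4796 0.1739 0.1046] [0.48   0.1725 0.1019] [0.036 0.036 0.012]
```

View pics/w1.png

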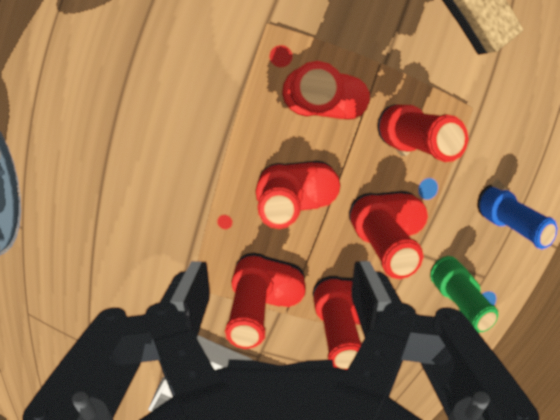

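The wrist view shows the short boot at (280,205), centred between the fingers with its toe along +x of the tool. Wrist depth puts its top at (0.480, 0.173, 0.104), which agrees with the other cameras. I'll descend and grip.

Emit:
play_rows --deltas "0 0.004 0.05 0 0 0.01 0.07;0 0 0.05 0 0 0 0.07;0 0 0.047 0 0 0 0.07;0 0 0 0 0 0 0.07"

```text
time: 2.52
eef_pos: [0.4856, 0.1684, 0.1402]
orientation: [-0.0, 0.986, 0.165, 0.001]
wrist_force: [-1.0, -0.0, 0.1]
grip_width: 0.824
```

```bash
python3 -c "
from h import *
go([.482,.173,.142],.343)"
```

```text
t 2.52 tcp [0.4856 0.1684 0.1402] yaw 0.332 grip 0.824 F [-1.  -0.   0.1]
shift [-0.0019 -0.0055 -0.0018] turn [ 0.    -0.003 -0.011]
```

Emit:
play_rows --deltas "-0.002 -0.005 -0.002 0 0 0 0.07;0 0 0 0 0 0 0.02;0 0 0 0 0 0 0.02;0 0 0 0 0 0 0.02;0 0 0 0 0 0 0.02;0 0 0 0 0 0 0.02;0 0 0 0 0 0 0.02" --newtons 40

```text
time: 3.4
eef_pos: [0.485, 0.1727, 0.1484]
orientation: [-0.001, 0.986, 0.164, 0.005]
wrist_force: [-0.2, 0.3, -1.1]
grip_width: 0.384
```

Emit:
play_rows --deltas "0 0 -0.04 0 0 0 0.02;0 0 -0.06 0 0 0 0.02;0 0 -0.055 0 0 0 0.02;0 0 0 0 0 0 0.02;0 0 0 0 0 0 0.02"

```text
time: 4.03
eef_pos: [0.4826, 0.172, 0.306]
orientation: [-0.0, 0.986, 0.164, 0.004]
wrist_force: [0.3, -0.1, -1.4]
grip_width: 0.385
```

```bash
python3 - <<'E'
from h import *
go([.482,.173,.30],-.34)
p,d=imaging.capture("scene"); X=cloud("scene",d); s=observe()["eef_pos"]
hsv=cv2.cvtColor(p,cv2.COLOR_BGR2HSV)
m=((hsv[...,0]<8)|(hsv[...,0]>172))&(hsv[...,1]>150)&(d>0)&(np.hypot(X[...,0]-s[0],X[...,1]-s[1])<.085)&(X[...,2]>.15)
q=X[m]; print(len(q),q.min(0).round(3),q.max(0).round(3)); f=q[q[:,2]<q[:,2].min()+.03]; print("foot",(f.mean(0)-s).round(3))
print("rect",cv2.minAreaRect(f[:,:2].astype(np.float32)))
v,u=np.where(m);print(u.min(),u.max(),v.min(),v.max())
cv2.imwrite("pics/s2.png",cv2.resize(p[60:270,240:450],(630,590)))
E
```

```text
t 4.03 tcp [0.4826 0.172  0.306 ] yaw 0.33 grip 0.385 F [ 0.3 -0.1 -1.4]
shift [-0.0003 -0.0012  0.006 ] turn [-0.002 -0.007  0.67 ]
416 [0.461 0.149 0.183] [0.543 0.209 0.268]
foot [ 0.037  0.006 -0.102]
rect ((0.5140596628189087, 0.1746610552072525), (0.07371952384710312, 0.044939082115888596), 66.1777114868164)
328 350 127 163
```

View pics/s2.png

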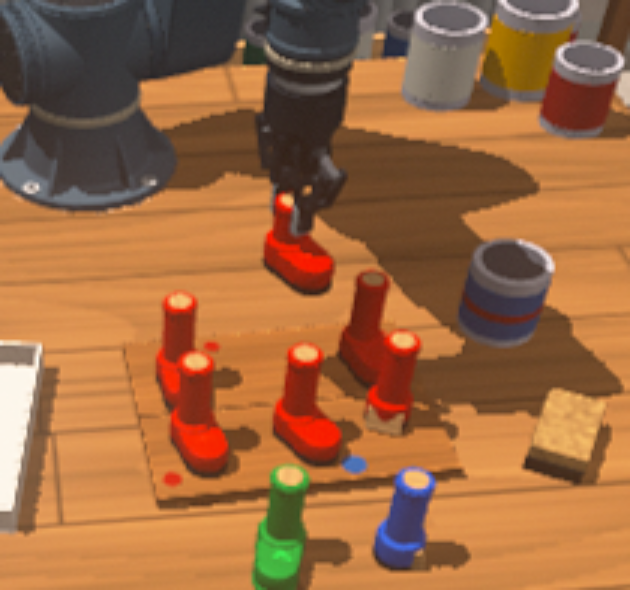

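The short boot is lifted upright, with its underside at TCP - 0.124 and its toe at tool yaw + 0.09. The other five still stand in place. I'll swing it to the tray spot at (0.477, -0.182).

Emit:
play_rows --deltas "-0.004 0.0585 0 0 0 0.115 0.02;-0.004 0.0585 0 0 0 0.115 0.02;-0.004 0.0585 0 0 0 0.115 0.02;-0.004 0.0585 0 0 0 0.115 0.02;-0.004 0.0585 0 0 0 0.115 0.02;-0.003 0.0585 0 0 0 0.115 0.02;0 0 0 0 0 0 0.02;0 0 0 0 0 0 0.02"

```text
time: 5.08
eef_pos: [0.4697, -0.1821, 0.2925]
orientation: [-0.002, 0.982, -0.188, -0.006]
wrist_force: [-0.1, 0.9, -1.2]
grip_width: 0.385
```

```bash
python3 -c "
from h import *
go([.477,-.182,.17],-.34)"
```

```text
t 5.08 tcp [ 0.4697 -0.1821  0.2925] yaw -0.379 grip 0.385 F [-0.1  0.9 -1.2]
shift [ 0.0083 -0.0026  0.1225] turn [-0.001  0.012 -0.039]
```

Emit:
play_rows --deltas "0.008 -0.0026 0.04 0 0.012 -0.039 0.02;0 0 0.05 0 0 0 0.02;0 0 0.035 0 0 0 0.02;0 0 0 0 0 0 0.02"

```text
time: 5.58
eef_pos: [0.4789, -0.1773, 0.1627]
orientation: [-0.001, 0.986, -0.164, -0.0]
wrist_force: [0.7, -0.1, -0.5]
grip_width: 0.386
```

```bash
python3 -c "
from h import *
go([.477,-.182,.132],-.34)"
```

```text
t 5.58 tcp [ 0.4789 -0.1773  0.1627] yaw -0.33 grip 0.386 F [ 0.7 -0.1 -0.5]
shift [-0.0002  0.0051  0.0307] turn [-0.002  0.001  0.01 ]
```

Emit:
play_rows --deltas "0 0.005 0.015 -0.002 0.001 0.01 0.02;0 0 0.012 0 0 0 0.02;0 0 0.003 0 0 0 0.02;0 0 0.002 0 0 0 0.02;0 0 0 0 0 0 0.02"

```text
time: 6.2
eef_pos: [0.4805, -0.1801, 0.134]
orientation: [0.0, 0.986, -0.166, 0.002]
wrist_force: [-0.3, 0.2, -0.5]
grip_width: 0.386
```

```bash
python3 -c "
from h import *
go([.477,-.182,.129],-.34)"
```

```text
t 6.2 tcp [ 0.4805 -0.1801  0.134 ] yaw -0.334 grip 0.386 F [-0.3  0.2 -0.5]
shift [-0.0027  0.0029  0.005 ] turn [-0.    -0.005  0.006]
```

Emit:
play_rows --deltas "0 0 0.004 0 0 0 0.02;0 0 0.002 0 0 0 0.02;0 0 0.002 0 0 0 0.02"

```text
time: 6.58
eef_pos: [0.4807, -0.1802, 0.1323]
orientation: [0.001, 0.986, -0.166, 0.005]
wrist_force: [-6.3, 3.2, 21.5]
grip_width: 0.387
```

Contact at 21 N, so the boot is on the tray floor. Easing off and releasing.

Emit:
play_rows --deltas "0 0 -0.001 0 0 0 0.02;0 0 0 0 0 0 0.06;0 0 0 0 0 0 0.06;0 0 0 0 0 0 0.06;0 0 0 0 0 0 0.06;0 0 -0.03 0 0 0 0.06;0 0 -0.06 0 0 0 0.07;0 0 -0.06 0 0 0 0.07;0 0 -0.03 0 0 0 0.07"

```text
time: 7.7
eef_pos: [0.478, -0.1795, 0.316]
orientation: [0.0, 0.986, -0.166, 0.002]
wrist_force: [0.9, -0.7, -0.6]
grip_width: 0.818
```

```bash
python3 - <<'E'
from h import *
go([.58,.277,.30],.445)
for n in("top","scene"):
    p,d=imaging.capture(n); X=cloud(n,d)
    m=(d>0)&(np.hypot(X[...,0]-.48,X[...,1]+.18)<.04)&(X[...,2]>.065)&(X[...,2]<.14)
    q=X[m]; print(n,len(q),q.mean(0).round(3),np.percentile(q,98,axis=0).round(3)) if len(q) else print(n,0)
    if n=="scene": cv2.imwrite("pics/s3.png",p)
E
```

```text
t 7.7 tcp [ 0.478  -0.1795  0.316 ] yaw -0.335 grip 0.818 F [ 0.9 -0.7 -0.6]
shift [-0.0536 -0.4647  0.016 ] turn [ 0.001 -0.005 -0.78 ]
top 90 [ 0.483 -0.172  0.09 ] [ 0.498 -0.162  0.095]
scene 123 [ 0.489 -0.179  0.084] [ 0.501 -0.162  0.093]
```

View pics/s3.png

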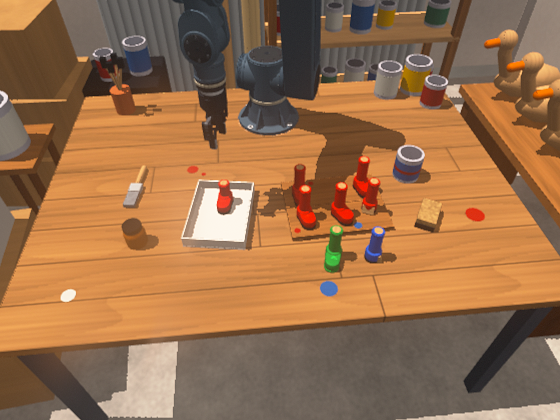

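The scene view shows the short boot standing in the tray at (225,195), top z 0.09 as expected, with the other boots undisturbed. Swinging to the toeless boot.

Emit:
play_rows --deltas "-0.002 -0.057 0 0 0 -0.111 0.07;-0.002 -0.057 0 0 0 -0.111 0.07;-0.002 -0.057 0 0 0 -0.111 0.07;-0.002 -0.057 0 0 0 -0.111 0.07;-0.002 -0.057 0 0 0 -0.111 0.07;-0.002 -0.057 0 0 0 -0.111 0.07;-0.002 -0.057 0 0 0 -0.111 0.07;0.045 0 0 0 0 0 0.07;0.045 0 0 0 0 0 0.07;0.04 0 0 0 0 0 0.07;0 0 0 0 0 0 0.07;0 0 0 0 0 0 0.07"

```text
time: 9.3
eef_pos: [0.5781, 0.281, 0.3005]
orientation: [0.003, 0.973, 0.232, -0.005]
wrist_force: [-0.1, -0.3, -0.4]
grip_width: 0.817
```

```bash
python3 - <<'E'
from h import *
go([.579,.277,.165],.445)
p,d=imaging.capture("wrist")
s=observe();c=imaging.get_calibration("wrist");R=Ro.from_quat(np.roll(s["orientation"],-1)).as_matrix()
v,u=np.mgrid[:420,:560];a=(u-c["cx"])/c["fx"];b=(v-c["cy"])/c["fy"];th=np.hypot(a,b)+1e-9
k=np.tan(th)/th; P=np.stack([a*k*d,b*k*d,d],-1); m=c["mount"]; P=P@m[:3,:3].T+m[:3,3]; X=P@R.T+s["eef_pos"]
msk=(d>0)&(np.hypot(X[...,0]-.579,X[...,1]-.277)<.035)&(X[...,2]>.13)&(X[...,2]<.16)
q=X[msk]; print(len(q),q.mean(0).round(4),((q.min(0)+q.max(0))/2).round(4),np.ptp(q,0).round(3))
E
```

```text
t 9.3 tcp [0.5781 0.281  0.3005] yaw 0.468 grip 0.817 F [-0.1 -0.3 -0.4]
shift [0.0004 0.0036 0.1355] turn [0.003 0.01  0.023]
1744 [0.5753 0.2803 0.1397] [0.5761 0.2787 0.1366] [0.036 0.037 0.012]
```

Emit:
play_rows --deltas "0 0.003 0.05 0.003 0.01 0.02 0.07;0 0 0.05 0 0 0 0.07;0 0 0.03 0 0 0 0.07;0 0 0 0 0 0 0.07"

```text
time: 9.85
eef_pos: [0.5759, 0.2755, 0.1699]
orientation: [-0.0, 0.975, 0.222, 0.001]
wrist_force: [-0.2, 0.7, 0.2]
grip_width: 0.82
```

```bash
python3 -c "
from h import *
go([.578,.278,.165],.445)"
```

```text
t 9.85 tcp [0.5759 0.2755 0.1699] yaw 0.447 grip 0.82 F [-0.2  0.7  0.2]
shift [ 0.0029 -0.0013  0.0049] turn [ 0.    -0.003  0.002]
```

Emit:
play_rows --deltas "0.003 -0.001 0.004 0 -0.003 0 0.07;0 0 0 0 0 0 0.02;0 0 0 0 0 0 0.02;0 0 0 0 0 0 0.02;0 0 0 0 0 0 0.02;0 0 0 0 0 0 0.02;0 0 0 0 0 0 0.02;0 0 -0.04 0 0 0 0.02;0 0 -0.06 0 0 0 0.02;0 0 -0.06 0 0 0 0.02;0 0 0 0 0 0 0.02;0 0 0 0 0 0 0.02" --newtons 40

```text
time: 11.35
eef_pos: [0.578, 0.2776, 0.3335]
orientation: [-0.0, 0.975, 0.221, 0.001]
wrist_force: [-0.6, 0.6, -2.3]
grip_width: 0.384
```

```bash
python3 - <<'E'
from h import *
go([.620,-.207,.33],-.322)
p,d=imaging.capture("scene"); X=cloud("scene",d); s=observe()["eef_pos"]
hsv=cv2.cvtColor(p,cv2.COLOR_BGR2HSV)
m=(d>0)&(np.hypot(X[...,0]-s[0],X[...,1]-s[1])<.04)&(X[...,2]>.15)&(X[...,2]<s[2]-.06)
q=X[m]; print(len(q),q.min(0).round(3),q.max(0).round(3))
cv2.imwrite("pics/s4.png",cv2.resize(p[40:270,240:450],(575,630))[:600])
E
```

```text
t 11.35 tcp [0.578  0.2776 0.3335] yaw 0.447 grip 0.384 F [-0.6  0.6 -2.3]
shift [-0.1714  0.4552  0.003 ] turn [-0.001 -0.003  0.769]
389 [0.554 0.251 0.187] [0.608 0.299 0.274]
```

View pics/s4.png

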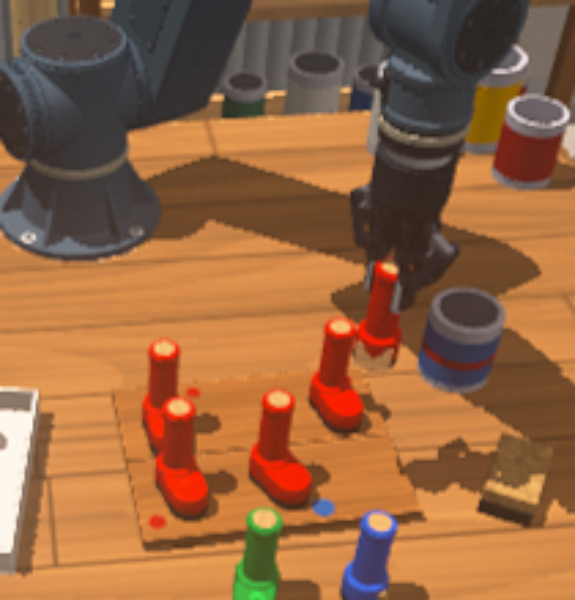

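The toeless boot is held upright, with its underside at TCP - 0.146. The four sound boots are untouched. Swinging to the tray's far end.

Emit:
play_rows --deltas "-0.001 0.055 0 0 0 0.0855 0.02;-0.001 0.055 0 0 0 0.0855 0.02;-0.001 0.055 0 0 0 0.0855 0.02;-0.001 0.055 0 0 0 0.0855 0.02;-0.001 0.055 0 0 0 0.0855 0.02;-0.001 0.055 0 0 0 0.0855 0.02;-0.001 0.055 0 0 0 0.0855 0.02;-0.001 0.055 0 0 0 0.0855 0.02;-0.001 0.055 0 0 0 0.0855 0.02;0 0 0 0 0 0 0.02;0 0 0 0 0 0 0.02"

```text
time: 12.78
eef_pos: [0.6127, -0.2174, 0.3117]
orientation: [0.0, 0.985, -0.172, -0.014]
wrist_force: [1.1, -0.4, -1.6]
grip_width: 0.391
```

```bash
python3 -c "
from h import *
go([.620,-.207,.19],-.322)"
```

```text
t 12.78 tcp [ 0.6127 -0.2174  0.3117] yaw -0.346 grip 0.391 F [ 1.1 -0.4 -1.6]
shift [ 0.0066 -0.0129  0.1215] turn [ 0.005  0.027 -0.024]
```

Emit:
play_rows --deltas "0.006 -0.013 0.03 0.005 0.027 -0.024 0.02;0 0 0.045 0 0 0 0.02;0 0 0.04 0 0 0 0.02;0 0 0 0 0 0 0.02"

```text
time: 13.28
eef_pos: [0.6228, -0.2014, 0.1915]
orientation: [-0.0, 0.988, -0.156, -0.001]
wrist_force: [0.2, 0.4, -0.6]
grip_width: 0.387
```

```bash
python3 -c "
from h import *
go([.620,-.207,.155],-.322)
p,d=imaging.capture('scene');X=cloud('scene',d);s=observe()['eef_pos']
m=(d>0)&(np.hypot(X[...,0]-s[0],X[...,1]-s[1])<.04)&(X[...,2]>.02)&(X[...,2]<s[2]-.05)
q=X[m];print(len(q),q.min(0).round(3),q.max(0).round(3))
cv2.imwrite('pics/s5.png',cv2.resize(p[120:260,150:290],(560,560),interpolation=cv2.INTER_CUBIC))"
```

```text
t 13.28 tcp [ 0.6228 -0.2014  0.1915] yaw -0.313 grip 0.387 F [ 0.2  0.4 -0.6]
shift [-0.0009  0.0062  0.0365] turn [-0.001  0.001  0.009]
359 [ 0.604 -0.228  0.041] [ 0.657 -0.176  0.143]
```

View pics/s5.png

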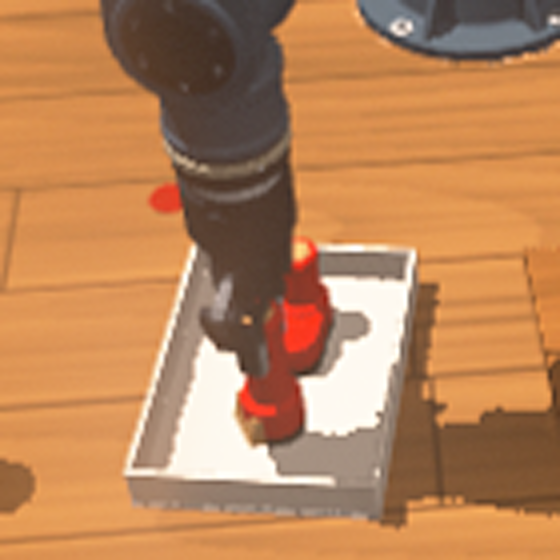

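The boot hangs upright over the tray's free half, with its underside at about z 0.041. Lowering.

Emit:
play_rows --deltas "0 0.005 0.018 0 0 0.009 0.02;0 0 0.012 0 0 0 0.02;0 0 0.003 0 0 0 0.02;0 0 0.002 0 0 0 0.02;0 0 0 0 0 0 0.02"

```text
time: 13.95
eef_pos: [0.6263, -0.2055, 0.165]
orientation: [0.0, 0.987, -0.159, 0.006]
wrist_force: [-0.3, -0.2, -1.9]
grip_width: 0.385
```

Emit:
play_rows --deltas "-0.004 0 0.008 0 -0.012 0 0.02;0 0 0.003 0 0 0 0.02;0 0 0.002 0 0 0 0.02"

```text
time: 14.32
eef_pos: [0.622, -0.2041, 0.1551]
orientation: [-0.0, 0.987, -0.159, 0.001]
wrist_force: [-7.3, 1.3, 25.7]
grip_width: 0.392
```

Contact. Releasing and retreating.

Emit:
play_rows --deltas "0 0 -0.001 0 0 0 0.02;0 0 0 0 0 0 0.06;0 0 0 0 0 0 0.06;0 0 0 0 0 0 0.06;0 0 0 0 0 0 0.06;0 0 -0.03 0 0 0 0.06;0 0 -0.06 0 0 0 0.07;0 0 -0.06 0 0 0 0.07;0 0 -0.03 0 0 0 0.07;-0.06 0.04 -0.02 0 0 0.1 0.07;-0.06 0.06 0 0 0 0.12 0.07;-0.03 0.06 0 0 0 0.12 0.07"

```text
time: 15.82
eef_pos: [0.4505, -0.2763, 0.3548]
orientation: [-0.0, 0.946, -0.325, -0.001]
wrist_force: [-0.3, -0.6, 0.7]
grip_width: 0.815
```

Emit:
play_rows --deltas "-0.02 0.06 0 0 0 0.12 0.07;-0.02 0.06 0 0 0 0.12 0.07;-0.01 0.06 0 0 0 0.12 0.07;0 0 0 0 0 0 0.07;0 0 0 0 0 0 0.07;0 0 0 0 0 0 0.07"

```text
time: 16.58
eef_pos: [0.2843, -0.369, 0.3558]
orientation: [0.001, 0.868, -0.497, 0.001]
wrist_force: [0.2, -0.2, 0.4]
grip_width: 0.818
```

```bash
python3 - <<'E'
from h import *
go([.3,-.4,.3])
T0=np.array([.546,-.193]);c,s=np.cos(-.171),np.sin(-.171)
for n in("top","scene"):
    p,d=imaging.capture(n);X=cloud(n,d);cv2.imwrite(f"pics/{n}F.png",p)
    box=(X[...,0]>.38)&(X[...,0]<.72)&(X[...,1]>-.33)&(X[...,1]<.33)&(d>0)&(X[...,2]>.075)&(X[...,2]<.16)
    k,l,st,ce=cv2.connectedComponentsWithStats(box.astype(np.uint8))
    for i in range(1,k):
        if st[i,4]<15: continue
        q=X[l==i];zt=np.percentile(q[:,2],95);t=q[q[:,2]>zt-.008];e=t.mean(0)
        dx=e[:2]-T0
        print(n,"top",e.round(3),"ext",np.ptp(t,0).round(3),"tray",np.round([c*dx[0]+s*dx[1],-s*dx[0]+c*dx[1]],3) if e[1]<0 else "")
E
```

```text
t 16.57 tcp [ 0.2843 -0.369   0.3558] yaw -1.04 grip 0.818 F [ 0.2 -0.2  0.4]
shift [0.0346 0.0021 0.0559] turn [ 0.    -0.002 -0.   ]
top top [ 0.621 -0.201  0.125] ext [0.036 0.035 0.01 ] tray [0.075 0.005]
top top [0.589 0.066 0.141] ext [0.035 0.034 0.01 ] tray 
top top [0.588 0.177 0.14 ] ext [0.035 0.034 0.01 ] tray 
top top [0.491 0.064 0.141] ext [0.034 0.034 0.01 ] tray 
top top [ 0.482 -0.178  0.091] ext [0.032 0.035 0.009] tray [-0.066  0.004]
top top [0.474 0.273 0.141] ext [0.034 0.034 0.012] tray 
scene top [0.477 0.271 0.14 ] ext [0.033 0.035 0.009] tray 
scene top [0.545 0.064 0.139] ext [0.136 0.039 0.01 ] tray 
scene top [ 0.486 -0.179  0.09 ] ext [0.035 0.032 0.01 ] tray [-0.062  0.004]
scene top [0.591 0.175 0.14 ] ext [0.034 0.035 0.011] tray 
scene top [ 0.625 -0.202  0.124] ext [0.037 0.035 0.01 ] tray [0.079 0.005]
```

View pics/sceneF.png

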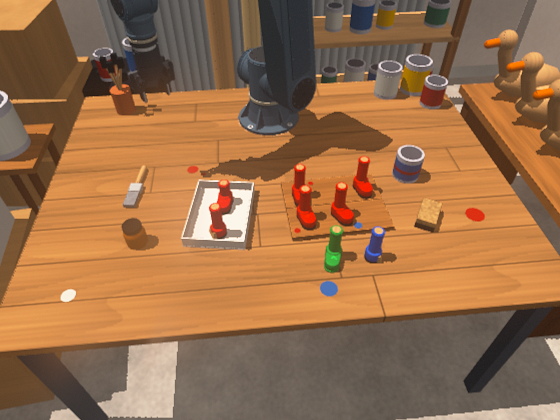

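Both faulty boots stand upright in the tray at (225,195) and (216,220). The four sound boots are where they were and the gripper is clear.

```bash
python3 -c "
from plant import job_done; print(job_done())"
```

```text
the job is handed in; nothing more can be done
None
```

I moved the short boot and the toeless boot into the reject tray, left both standing upright and released, and handed the job in at about 17 s of the 64 s.

- **Faulty boots:** In the tray's frame the short boot is at about (-0.065, 0.004) m and the toeless one at about (0.076, 0.005) m. Their tops measure 0.090 m and 0.125 m, the right heights for boots standing upright on the tray floor.
- **Sound boots:** In the top camera all four tops are within about 2 mm of where they started. In the scene camera two of them merged into one patch, so I could not check those two separately there. The final picture shows all four standing.
- **Bystanders:** The final picture shows the tin, brush, sanding block and jar in place. I did not measure them again.
- **Forces:** Wrist force read about 22 N and 26 N when the boots touched the tray floor, against the 120 N limit. The two cameras differed by about 4 mm on the boots' final positions.

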